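Clamp the mended comb endwise in the rack-feed clamp

ROBOT

A 6-joint arm with a two-finger parallel gripper is mounted at the origin on the work surface. World frame = base frame: x ahead of the robot, y to its left, z up, the work surface at z = 0. Lengths are in m, angles in rad, forces in N, time in s.
With the tool pointing down it reaches from about 0.3 to 0.775 m from the base axis. Payload 14.6 kg.
Tool frame: the origin (TCP) lies between the finger pads; the fingertips stand 19 mm ahead of it and the grasp point (between the pads) is the TCP; z points along the fingers, x is the direction in which the jaws open and shut, and the axes are right-handed (so a half turn about z gives the same grasp; the last joint's range is limited). The gripper opens to 94 mm and grips with 3 to 60 N. Pads are 16 mm wide; open, the fingers measure 119 mm over their backs; the gripper's body (75 mm by 177 mm) begins 78 mm behind the grasp point.
Start: joints at [1.132, 0.3, 1.521, -0, 1.321, -0.067], TCP at [0.2, 0.512, 0.224] pointing down, gripper open.
Joint ranges: [-3.03, 3.03], [-0.79, 2.21], [0.23, 2.52], [-1.04, 4.18], [0, 3.07], [-2.55, 2.55]. Speed limits (rad/s): [2.22, 2.22, 2.57, 3.14, 3.14, 3.14].

INTERFACE

Orientations are given as a unit quaternion [w, x, y, z].
In Python, from bench import arm gives the robot as it stands.
- The arm moves only by the shell command python3 -m crank 'ROWS' [OPENING] [FORCE]. ROWS is JSON, one flat list of numbers, 4 for each row, row after row: the shift along the world's x, y, z in units of 30 mm (1.0 is 30 mm), then the turn about the world's z in degrees. In form: [dx, dy, dz, twist, dx, dy, dz, twist, ...]. A call has 1 to 12 rows; each row shifts and turns the commanded pose from where the row before left it; what a row does not reach is not made up. A row lasts 1/12 s, in which the tool goes at most 41.7 mm and 7.16 degrees, less where a joint would pass 70% of its speed; a pose out of reach is approached as far as the arm can. A call is refused whole if a number of a shift passes 1 or a number of a turn 7.16, either way. A call with a gripper value outside its range is refused whole. OPENING is the opening, from 0 (shut) to 1 (fully open), set as the call begins (- or left out, the last holds). The fingers move at their own pace and stop on an object; FORCE is the grip in N (left out, the last holds). Time passes only in rows, so rows that do not move let the fingers close. It gives the time, the measured TCP pose, the force and the opening at its end, in the units of the state.
- arm.get_state(): the state, without advancing time (a new reading comes with each control period).
- arm.camera(name): name is "scene" or "top" or "wrist"; returns (picture, depth): 384x512x3 uint8, red, green, blue; 384x512 float32, m along the optical axis (not along the pixel's ray), 0 where there is no reading.
- arm.get_calibration(name): a dict with "K" (3x3 intrinsics, pixels), "extrinsics" (4x4, takes a point from camera to world coordinates). Camera axes: x right, y down, z forward; pixel columns grow to the right and rows downward; lengths in m; the calibration is good to about 2 mm. A picture is of the moment at which its call begins: read the wrist's pose just before it. get_calibration takes no time and is no camera call; for the wrist camera it gives the pose at the moment of the call.
- arm.sign_off(): hands the job in, once; it reports no verdict.
The state is a dict: "time_s": time; "qpos": joint angles; "qd": joint speeds; "effort": joint torques, N m; "ee_pos": TCP position; "ee_rot": TCP orientation; "wrist_force": force on the tool from outside, world axes, zero at the start; "wrist_torque": the same for the moment, N m; "finger_gap": opening from 0.0 (shut) to 1.0 (fully open).
Only numpy, scipy, OpenCV 4.12 (cv2) and the standard library are available. Lean on these libraries where they do the work, as an engineer would, in place of code of your own. Each camera call takes 0.05 s, during which the arm holds its last target. There are 200 camera calls.

TASK

The wooden comb has just been mended across a crack: lay it flat and lengthwise on the clamp's bed, let go of it, then wind the clamp's knob clockwise until the jaw has pushed the comb against the end stop and holds it firmly, about as hard as the weight of a one-litre bottle. Do not crush the comb, move the jaw only by turning its knob, and leave everything else on the crate where it is.

Things in the scene. Friction and masses are not known exactly. Their poses are not given: they have to be found in the camera images.
- comb: Loose double-sided comb of dark wood, 110 mm long, 46 mm wide, 12 mm thick, about 50 g, lying flat on the crate; a plain rectangle in outline, the same either way round. Origin: centre of its underside; own y along its length, x across its width, z up. The crate's top is level, 100 mm above the work surface.
- clamp: Fixed bench clamp on the crate: plywood base 90 mm wide, 272 mm long, 12 mm thick, with a raised bed 26 mm wide along its middle, top 30 mm above the clamp's underside (the comb overhangs it by 10 mm each side, so fingers can straddle it). Origin: underside, near the middle; own y lengthwise, from the knob end to the end stop; z up.
- bed (a point): Point on the bed's top, on its middle line, at own y = 28 mm of the clamp: with its underside centre here the comb is clear of jaw and stop. Axes as the clamp's.
- stop_block (a point): Top centre of the fixed wooden block that carries the end stop, 56 mm above the clamp's underside, at its own y = 123 mm. The stop is a rigid flat pad 40 mm wide and 22 mm high across the bed, in front of the block on an adjusting screw set differently each time: its face is at own y = 90 to 100 mm of the clamp. It is not measured and must be found by feel.
- carriage: Metal carriage sliding along the clamp's own +y towards the stop, up to 36 mm; it stays where it is left. Front: the jaw, a steel plate 50 mm wide, top 27 mm above the bed; behind it a block 60 x 60 mm, 21 mm high. Not to be shoved (10 N at most by the fingers). Origin: bottom of the jaw's front face, on the middle line, at bed height, at the start at own y = -34 mm of the clamp.
- jaw (a point): Middle of the unloaded jaw's front face, 14 mm above the bed; the steel plate is rubber-backed and gives 1 mm per 10 N, 4 mm at most. Jaw to stop is 124 to 134 mm at the start. Leave the jaw pressing the comb with 4 to 18 N, best 10 N; over 22 N crushes it. Set it by feel, not by measured poses.
- knob: The knob: a black upright bar 42 mm long (own x), 14 mm thick (own y: pinch here), 24 mm high, on a thin neck on the carriage. At the start it lies across the clamp (own x = clamp x). It turns 3.0 rad at most. Origin: on its upright axis, at the carriage block's top, 51 mm above the clamp's underside, 42 mm behind the jaw face; the bar spans 12 to 36 mm above this.
- knob_grip (a point): Grip point on the knob's axis, 28 mm above the knob's origin. Clockwise from above drives the carriage, and the knob with it, 12 mm towards the stop per radian. Friction takes 0.23 N m to turn it free and, held still, may be felt either way; each newton of jaw force adds 0.012 N m, each newton of push on it along the slide saves as much. 1.2 to 2.2 rad in all, so regrasp it.
- thali: Steel plate, 164 mm across, 16 mm high; bystander. Origin: underside centre.
- pot: Small terracotta pot, 68 mm across, 70 mm high; bystander. Origin: underside centre.
- bell: White plastic alarm bell, 72 mm across, 73 mm high; bystander. Origin: underside centre.
- bangle: Brass bangle, 66 mm across, 8 mm high; bystander. Origin: underside centre.
- matchbox: Cardboard box 36 x 53 x 15 mm; bystander. Origin: underside centre.
- tumbler: Steel tumbler, 60 mm across, 70 mm high; bystander. Origin: underside centre.
- banglebox: Green glass bangle box 80 x 110 x 50 mm with flip-top lid, fixed; bystander. Origin: underside centre.
Mind the look-alikes: they are no part of the job. What is shaped like the comb but turquoise is not meant.

How it is judged:
By the outcome, as a careful person would: the job done as asked, in the order asked, and still so for the second after the job is handed in, with the robot touching nothing.
It also fails if it takes over 72 s, if anything falls off the work surface, if the arm or the gripper's body presses on something with over 40 N, if the wrist force passes 120 N, or if a joint passes its speed limit or range.

## Working session

There is one attempt and no reset: what is moved stays moved. The work goes in short steps, Python scripts to look and compute and a shell command to move; the robot and the scene stay as the last step left them, time stands still between calls to the robot, and variables do not carry over. Pictures are saved under pics/ and viewed, about 8 in all and at most 12, crops included, and the job is handed in when it is done.

```bash
mkdir -p pics; ls; cat > h.py <<'E'
import numpy as np, cv2
from bench import arm
def shot(name, f=None):
    c=arm.get_calibration(name); p,d=arm.camera(name)
    if f: cv2.imwrite('pics/'+f,p[:,:,::-1])
    np.savez('pics/'+name+'.npz',p=p,d=d,K=c['K'],E=c['extrinsics'])
    return p,d,np.array(c['K']),np.array(c['extrinsics'])
def load(name):
    z=np.load('pics/'+name+'.npz'); return z['p'],z['d'],z['K'],z['E']
def plane(uv,z,K,E):
    uv=np.atleast_2d(uv).astype(float)
    r=np.c_[uv,np.ones(len(uv))]@np.linalg.inv(K).T@E[:3,:3].T
    o=E[:3,3]; return o+r*((z-o[2])/r[:,2])[:,None]
def pts(d,K,E):
    v,u=np.mgrid[:d.shape[0],:d.shape[1]]
    c=np.stack([(u-K[0,2])/K[0,0]*d,(v-K[1,2])/K[1,1]*d,d],-1)
    return c@E[:3,:3].T+E[:3,3]
E
python3 - <<'E'
from h import *
s=arm.get_state(); print(s)
a=shot('top','top0.png'); b=shot('scene','scene0.png')
print(a[3],b[3])
E
```

```text
pics
{'time_s': 0.0, 'qpos': array([ 1.13239778e+00,  3.00513122e-01,  1.52160380e+00,  6.52703711e-06,
        1.32070996e+00, -6.65960208e-02]), 'qd': array([-1.30328814e-03, -1.60716730e-03,  4.85839061e-04, -3.95864705e-04,
        1.22942936e-03, -3.89312840e-05]), 'effort': array([-1.28942604e-03, -5.31796539e+01, -3.52737772e+01,  7.07698753e-02,
        2.42694304e-02, -1.37886700e-04]), 'ee_pos': array([0.19970421, 0.5121918 , 0.22385366]), 'ee_rot': array([ 3.10791172e-04,  8.25619883e-01,  5.64226398e-01, -5.33148093e-04]), 'wrist_force': array([0.47413416, 0.68808564, 0.7193601 ]), 'wrist_torque': array([ 0.03952737, -0.00364919,  0.02827824]), 'finger_gap': 1.0013911381673222}
[[-0.00553161 -0.99126563  0.13176439  0.26760253]
 [-0.99986094  0.00340969 -0.01632404 -0.10338386]
 [ 0.01573218 -0.13183636 -0.99114664  1.71401201]
 [ 0.          0.          0.          1.        ]] [[ 0.65070317  0.44737081 -0.61355092  1.05087111]
 [ 0.7592789  -0.39291649  0.51876023 -0.59126981]
 [-0.00899609 -0.8034152  -0.59535123  0.64770211]
 [ 0.          0.          0.          1.        ]]
```

View pics/top0.png

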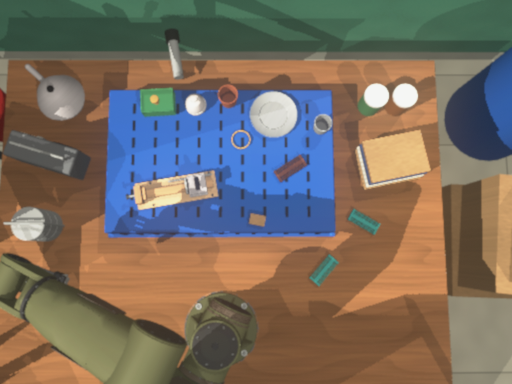

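View pics/scene0.png

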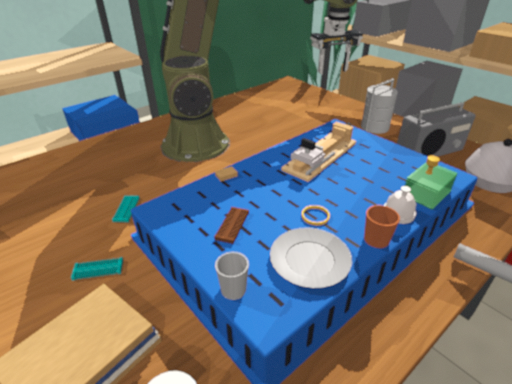

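Candidates: dark-brown comb at top (291,167), turquoise look-alikes at (363,222) and (323,270), and the small tan matchbox at (258,219). I choose (291,167). The clamp spans about (131–218, 170–210). Its carriage and knob are on the right at (205,185), and its stop is on the left.

```bash
python3 - <<'E'
from h import *
p,d,K,E=load('top'); P=pts(d,K,E)
hsv=cv2.cvtColor(p,cv2.COLOR_RGB2HSV)
print('crate z',np.median(P[200:225,280:310,2]), 'comb hsv',hsv[167,291], p[167,291])
def rect(m,z,name,roi):
    M=np.zeros(m.shape,np.uint8); u0,u1,v0,v1=roi; M[v0:v1,u0:u1]=m[v0:v1,u0:u1]
    M=cv2.morphologyEx(M*255,cv2.MORPH_CLOSE,np.ones((3,3)))
    c=max(cv2.findContours(M,0,2)[0],key=cv2.contourArea)
    w=plane(c[:,0],z,K,E)[:,:2]
    r=cv2.minAreaRect((w*1000).astype(np.float32)); print(name,r, 'z med',np.median(P[M>0][:,2])); print(cv2.boxPoints(r).round(1).tolist())
notblue=~((hsv[...,0]>100)&(hsv[...,0]<130)&(hsv[...,1]>100))
rect(notblue&(p[...,0]>p[...,2]+15),.112,'comb',(268,315,148,190))
rect(notblue&(hsv[...,2]>60),.112,'clamp',(122,226,165,215))
# stuff high above the clamp
Q=P[165:215,122:226].reshape(-1,3)
for lo,hi in((.108,.116),(.126,.134),(.145,.16),(.16,.175),(.175,.195)):
    q=Q[(Q[:,2]>lo)&(Q[:,2]<hi)]
    if len(q)>5: print(lo,hi,len(q),cv2.minAreaRect((q[:,:2]*1000).astype(np.float32)))
cv2.imwrite('pics/crop.png',np.hstack([cv2.resize(p[150:220,120:228,::-1],None,fx=5,fy=5,interpolation=2),cv2.resize(p[145:215,265:315,::-1],None,fx=5,fy=5,interpolation=2)]))
E
```

```text
crate z 0.10002139689826495 comb hsv [  1  76 124] [124  88  87]
comb ((545.7155151367188, -239.60577392578125), (37.127227783203125, 106.0652847290039), 32.04314422607422) z med 0.11081922760397755
[[501.79998779296875, -204.5], [558.0999755859375, -294.3999938964844], [589.5999755859375, -274.70001220703125], [533.2999877929688, -184.8000030517578]]
clamp ((461.33489990234375, 155.16958618164062), (143.22268676757812, 319.31915283203125), 3.006840705871582) z med 0.11623021069306261
[[381.3999938964844, 310.8999938964844], [398.20001220703125, -8.0], [541.2000122070312, -0.5], [524.5, 318.3999938964844]]
0.108 0.116 842 ((475.5707702636719, 156.99395751953125), (350.8100891113281, 163.69532775878906), 89.76304626464844)
0.126 0.134 295 ((471.5792236328125, 160.4070587158203), (66.37969970703125, 281.2768249511719), 7.44437313079834)
0.145 0.16 482 ((469.496826171875, 173.7574005126953), (71.77664184570312, 265.4576110839844), 9.367364883422852)
0.16 0.175 25 ((468.80438232421875, 166.8450469970703), (48.45856475830078, 215.55625915527344), 9.231192588806152)
0.175 0.195 60 ((487.3765869140625, 68.60594177246094), (41.58799362182617, 13.86216926574707), 11.082653045654297)
```

View pics/crop.png

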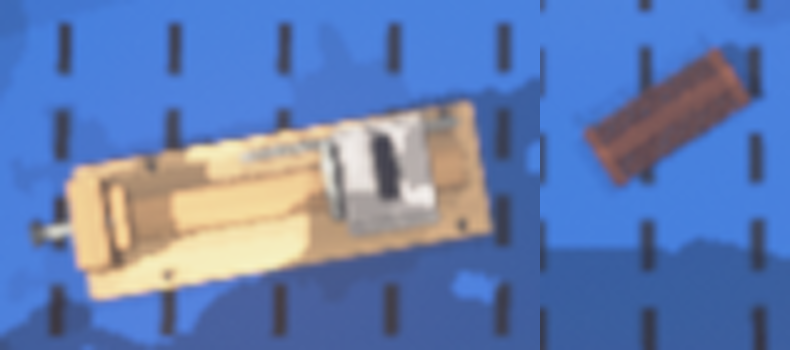

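The crop shows the dark wooden comb (about 110 x 46 mm) and the clamp, with the knob bar across the carriage and the stop on its screw at the left end. The comb is near (0.546, -0.240) with its width at about 32°. The clamp's x axis is at about 10.5° and its bed near (0.468, 0.171). I'll go over the clamp for a close look first, then to the comb.

```bash
python3 -m crank '[0.75,-1,0.2,-4, 0.75,-1,0.2,-4, 0.75,-1,0.2,-4, 0.75,-1,0.2,-4, 0.75,-1,0.2,-4, 0.75,-1,0.2,-4, 0.75,-1,0.2,-4, 0.75,-1,0.2,-4, 0.75,-1,0.2,-4, 0.75,-1,0.2,-4, 0.75,-1,0.2,0, 0.3,-0.5,0,0]' 1; python3 - <<'E'
from h import *
p,d,K,E=shot('wrist','w1.png'); print(E,arm.get_state()['ee_pos'])
E
```

```text
time_s: 1.1
ee_pos: [0.4582, 0.1645, 0.2912]
ee_rot: [0.0, 0.969, 0.247, 0.001]
wrist_force: [-0.2, 0.8, -0.7]
finger_gap: 0.997
[[ 0.87841798  0.46501837  0.11018066  0.42779747]
 [ 0.47789194 -0.85526882 -0.20033608  0.22228246]
 [ 0.00107413  0.22863326 -0.97351203  0.45183959]
 [ 0.          0.          0.          1.        ]] [0.45851812 0.16356031 0.29045683]
```

View pics/w1.png

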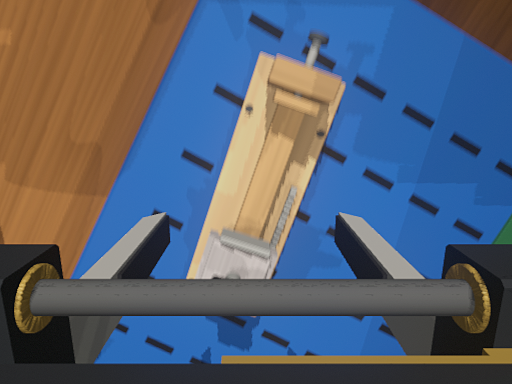

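The wrist view shows the clamp diagonally: the stop block top at about (305,78), the bed at about (265,170), and the jaw at about (245,240). I'll fit the axis from depth slices.

```bash
python3 - <<'E'
from h import *
p,d,K,E=load('wrist'); P=pts(d,K,E)
ok=np.zeros(d.shape,bool); ok[40:275,180:350]=1; ok[200:,335:]=0;ok[205:,:190]=0
def R(n,lo,hi,v0=0,v1=384):
    m=ok&(P[...,2]>lo)&(P[...,2]<hi); m[:v0]=0; m[v1:]=0
    M=cv2.morphologyEx(m.astype(np.uint8),cv2.MORPH_OPEN,np.ones((3,3)))
    c=max(cv2.findContours(M,0,2)[0],key=cv2.contourArea); F=np.zeros_like(M); cv2.drawContours(F,[c],-1,1,-1)
    q=P[(F>0)&m]; r=cv2.minAreaRect((q[:,:2]*1000).astype(np.float32)); print(n,len(q),np.median(q[:,2]),np.round(r[0],1),np.round(r[1],1),round(r[2],2))
R('base',.108,.116); R('bed',.126,.134); R('block',.152,.160,0,110);R('jaw',.1545,.160,200);
R('stop',.135,.1515,60,130)
E
```

```text
base 5516 0.11241183342770616 [444.  156.3] [ 32.1 245.9] 9.6
bed 3607 0.1304230919669354 [469.8 178. ] [ 26.2 133.8] 9.59
block 1914 0.15631708162551192 [454.6 267.5] [60.  22.3] 9.63
jaw 345 0.15729930146953497 [481.1 109.9] [49.6  6.7] 9.15
stop 48 0.14608186099588702 [456.7 254.6] [7.6 4.5] 8.23
```

```bash
python3 -m crank '[0.3,-1,0,2, 0.3,-1,0,2, 0.3,-1,0,2, 0.3,-1,0,0, 0.3,-1,0,0, 0.2,-1,0,0, 0.2,-1,0,0, 0.2,-1,0,0, 0.1,-1,0,0, 0,-1,0,0, 0,-0.8,0,0, 0,-0.3,0,0]'; python3 - <<'E'
from h import *
p,d,K,E=shot('wrist','w2.png'); s=arm.get_state(); print(s['ee_pos'])
P=pts(d,K,E); 
m=(abs(P[...,2]-.112)<.005)&(p[...,0].astype(int)>p[...,2]+15); m[330:]=0
M=cv2.morphologyEx(m.astype(np.uint8),cv2.MORPH_OPEN,np.ones((3,3)))
for c in cv2.findContours(M,0,2)[0]:
    if cv2.contourArea(c)>200:
        w=plane(c[:,0],.112,K,E)[:,:2]; print(c[:,0].mean(0),cv2.minAreaRect((w*1000).astype(np.float32)))
E
```

```text
time_s: 2.15
ee_pos: [0.522, -0.1678, 0.2898]
ee_rot: [-0.0, 0.955, 0.297, -0.001]
wrist_force: [-0.1, 1.2, -0.5]
finger_gap: 1.001
[ 0.52202364 -0.16776876  0.28979422]
[233.83522727 229.86931818] ((545.6199340820312, -233.96502685546875), (43.22901153564453, 100.09733581542969), 32.24916076660156)
[151.6440678  52.3220339] ((373.2041320800781, -125.48698425292969), (52.3091926574707, 37.64077377319336), 78.70756530761719)
[370.44067797   9.94915254] ((518.6669921875, 21.28645133972168), (48.28954315185547, 16.98017120361328), 21.232563018798828)
```

View pics/w2.png

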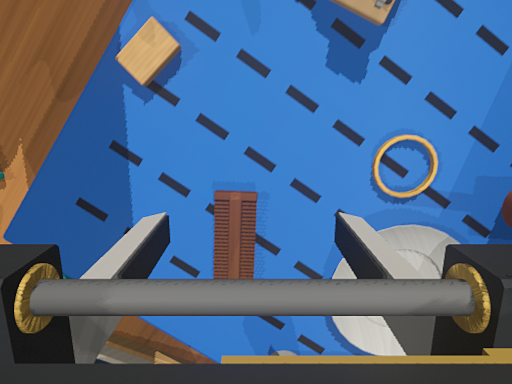

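The comb is in the wrist view at (235,235), with its far end at row 190. The matchbox is at (148,50) and the thali is to the lower right, clear of the fingers. Fitted values: clamp angle 9.6°, origin (475.1,146.2), bed (470.4,173.8), comb (547.5,-238.5) with yaw 32.2°.

```bash
python3 -m crank '[0.3,-0.8,0,-0.8, 0.3,-0.8,0,-0.8, 0.25,-0.75,0,-0.8, 0,0,-0.8,0, 0,0,-0.8,0, 0,0,-0.8,0, 0,0,-0.8,0, 0,0,-0.8,0, 0,0,-0.5,0, 0,0,0,0, 0,0,0,0]' 0.72; python3 -c "
from h import *
p,d,K,E=shot('wrist','w3.png')"
```

```text
time_s: 3.12
ee_pos: [0.548, -0.2349, 0.1554]
ee_rot: [-0.0, 0.96, 0.279, -0.0]
wrist_force: [-0.1, -0.0, 0.9]
finger_gap: 0.719
```

View pics/w3.png

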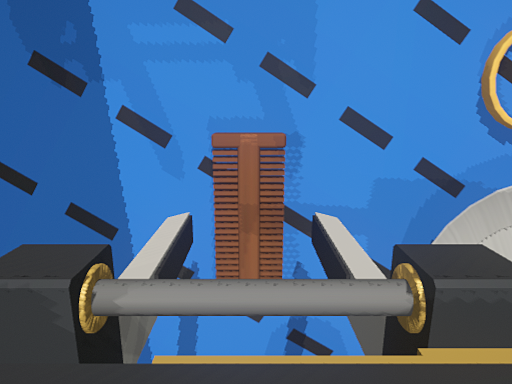

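The comb stands upright and centred between the fingers (comb columns 212–286, finger tips at 192 and 312), so I go down and grip gently.

```bash
python3 -m crank '[0,-0.1,-0.5,0, 0,0,-0.4,0, 0,0,-0.2,0, 0,0,0,0, 0,0,0,0]'; python3 -m crank '[0,0,0,0, 0,0,0,0, 0,0,0,0, 0,0,0,0, 0,0,0,0, 0,0,0,0]' 0.3 12
```

```text
time_s: 3.58
ee_pos: [0.5479, -0.239, 0.1228]
ee_rot: [-0.0, 0.961, 0.278, 0.0]
wrist_force: [0.1, -0.5, 1.4]
finger_gap: 0.723
time_s: 4.08
ee_pos: [0.548, -0.2391, 0.1229]
ee_rot: [0.0, 0.961, 0.278, 0.0]
wrist_force: [-0.0, -0.0, 4.4]
finger_gap: 0.487
```

```bash
python3 -m crank '[0,0,0.3,0, 0,0,0.8,0, 0,0,0.9,0, 0,0,0.9,0, 0,0.3,0.9,0, -0.1,0.6,0.2,-2, -0.2,0.9,0,-3, -0.2,0.9,0,-3, -0.2,1,0,-3, -0.2,1,0,-3, -0.2,1,0,-3, -0.2,1,0,-3]' - 20; python3 -m crank '[-0.2,1,0,-2.7, -0.2,1,0,0, -0.2,1,0,0, -0.2,1,0,0, -0.2,1,0,0, -0.2,0.9,0,0, -0.2,0.7,0,0, -0.08,0.4,0,0, 0,0.06,0,0, 0,0,0,0, 0,0,0,0]'; python3 -c "
from h import *
p,d,K,E=shot('wrist','w4.png');print(arm.get_state()['ee_rot'])"
```

```text
time_s: 5.08
ee_pos: [0.5082, -0.0368, 0.2431]
ee_rot: [0.0, 0.994, 0.106, 0.0]
wrist_force: [1.2, 0.3, -1.0]
finger_gap: 0.488
time_s: 6.0
ee_pos: [0.4647, 0.1729, 0.2425]
ee_rot: [0.0, 0.997, 0.083, 0.0]
wrist_force: [-0.4, -0.5, -0.8]
finger_gap: 0.485
[ 8.49714021e-05  9.96539656e-01  8.31186310e-02 -5.14951068e-06]
```

View pics/w4.png

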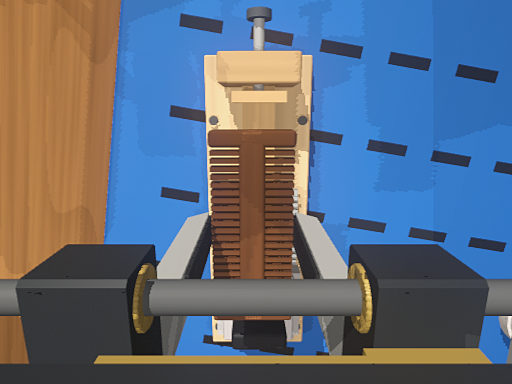

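The comb is held over the bed, its far end at about (252,138), with the stop pad at (259,97) and the block at (259,68). I'll measure the comb's far end against the bed frame.

```bash
python3 - <<'E'
from h import *
p,d,K,E=load('wrist'); P=pts(d,K,E)
m=(abs(P[...,2]-.2315)<.006); m[275:]=0; m[:, :195]=0; m[:,310:]=0; m[215:]=0
M=m.astype(np.uint8); c=max(cv2.findContours(M,0,2)[0],key=cv2.contourArea)
q=P[m]; print(np.median(q[:,2]))
th=np.deg2rad(9.6); O=np.array([.4751,.1462]); x=np.array([np.cos(th),np.sin(th)]); y=np.array([-np.sin(th),np.cos(th)])
w=plane(c[:,0],np.median(q[:,2]),K,E)[:,:2]
l=np.c_[(w-O)@x,(w-O)@y]*1000
print(l.min(0),l.max(0)); 
far=l[l[:,1]>l[:,1].max()-8]; print('far x range',far[:,0].min(),far[:,0].max())
r=cv2.minAreaRect((w[:, :]*1000).astype(np.float32)); print(r)
m=(abs(P[...,2]-.156)<.004); m[110:]=0; m[:,:200]=0;m[:,310:]=0
w=P[m][:,:2]; l=np.c_[(w-O)@x,(w-O)@y]*1000; print('block',np.percentile(l,[1,99],axis=0))
print('tcp',[(arm.get_state()['ee_pos'][:2]-O)@a*1000 for a in (x,y)])
E
```

```text
0.230930364893003
[-27.7298952   38.56302754] [17.99816601 83.97742557]
far x range -27.729895203590143 17.99816600861492
((460.07269287109375, 205.80117797851562), (45.72541809082031, 45.39075469970703), 9.562931060791016)
block [[-28.9516467   99.69805516]
 [ 29.02664081 133.46251506]]
tcp [np.float64(-5.775139166235842), np.float64(27.865733187772996)]
```

```bash
python3 -m crank '[0.17,0,0,0, 0,0,-0.3,0, 0,0,-0.7,0, 0,0,-0.7,0, 0,0,-0.6,0, 0,0,-0.3,0, 0,0,-0.15,0, 0,0,-0.07,0, 0,0,0,0, 0,0,0,0]'; python3 -m crank '[0,0,-0.02,0, 0,0,-0.02,0, 0,0,-0.02,0, 0,0,0,0]'
```

```text
time_s: 6.88
ee_pos: [0.4699, 0.1738, 0.1586]
ee_rot: [-0.0, 0.996, 0.084, 0.001]
wrist_force: [0.8, 0.7, 0.9]
finger_gap: 0.481
time_s: 7.22
ee_pos: [0.4695, 0.1737, 0.1561]
ee_rot: [-0.0, 0.996, 0.084, 0.0]
wrist_force: [-0.5, -0.0, -0.5]
finger_gap: 0.486
```

```bash
python3 -m crank '[0,0,-0.03,0, 0,0,-0.02,0, 0,0,0,0]'; python3 -m crank '[0,0,-0.02,0, 0,0,-0.02,0, 0,0,0,0]'
```

```text
time_s: 7.47
ee_pos: [0.4694, 0.1737, 0.1544]
ee_rot: [0.0, 0.996, 0.084, -0.0]
wrist_force: [0.3, 0.1, 0.2]
finger_gap: 0.484
time_s: 7.72
ee_pos: [0.4695, 0.1737, 0.1532]
ee_rot: [0.0, 0.996, 0.084, -0.0]
wrist_force: [0.3, 0.1, -0.0]
finger_gap: 0.491
```

```bash
python3 -m crank '[0,0,-0.02,0, 0,0,-0.01,0, 0,0,0,0]'; python3 -m crank '[0,0,-0.02,0, 0,0,0,0, 0,0,0,0]'
```

```text
time_s: 7.97
ee_pos: [0.4695, 0.1737, 0.1528]
ee_rot: [-0.0, 0.996, 0.084, 0.0]
wrist_force: [-2.5, -1.3, 5.4]
finger_gap: 0.486
time_s: 8.22
ee_pos: [0.4696, 0.1737, 0.1528]
ee_rot: [-0.0, 0.996, 0.084, 0.0]
wrist_force: [-5.7, -2.1, 11.8]
finger_gap: 0.488
```

Contact with the bed. I relax the push, open, and rise.

```bash
python3 -m crank '[0,0,0.03,0, 0,0,0,0]';  python3 -m crank '[0,0,0,0, 0,0,0,0, 0,0,0,0, 0,0,0,0, 0,0,0.3,0, 0,0,0.7,0, 0,0,0.8,0, 0,0,0.8,0, 0,0,0.5,0, 0,0,0,0, 0,0,0,0]' 0.7; python3 - <<'E'
from h import *
p,d,K,E=shot('wrist','w5.png'); P=pts(d,K,E)
a=shot('top','top5.png')
print(arm.get_state()['ee_pos'])
m=(abs(P[...,2]-.142)<.004)&(p[...,0].astype(int)<170); m[275:]=0
M=cv2.morphologyEx(m.astype(np.uint8),cv2.MORPH_OPEN,np.ones((3,3))); c=max(cv2.findContours(M,0,2)[0],key=cv2.contourArea)
print(np.median(P[m][:,2]))
th=np.deg2rad(9.6); O=np.array([.4751,.1462]); x=np.array([np.cos(th),np.sin(th)]); y=np.array([-np.sin(th),np.cos(th)])
w=plane(c[:,0],.142,K,E)[:,:2]; l=np.c_[(w-O)@x,(w-O)@y]*1000
print(l.min(0),l.max(0),cv2.minAreaRect((w*1000).astype(np.float32)))
q=P[80:350,120:400].reshape(-1,3); 
P=pts(a[1],a[2],a[3]);q=P[165:215,180:226].reshape(-1,3); q=q[(q[:,2]>.18)&(q[:,2]<.192)]; print('knob top cam',len(q), q.mean(0) if len(q) else 0)
E
```

```text
time_s: 8.38
ee_pos: [0.4696, 0.1737, 0.1529]
ee_rot: [-0.0, 0.996, 0.084, 0.0]
wrist_force: [1.3, 0.4, 0.0]
finger_gap: 0.485
time_s: 9.3
ee_pos: [0.4696, 0.1738, 0.2462]
ee_rot: [-0.0, 0.996, 0.084, 0.001]
wrist_force: [-0.4, -1.0, -0.2]
finger_gap: 0.7
[0.46913636 0.17358762 0.24476889]
0.14141041792179349
[-22.21987286 -24.93474276] [22.77438654 83.52190798] ((470.48541259765625, 175.1282958984375), (44.81926345825195, 108.53246307373047), 9.702441215515137)
knob top cam 49 [0.48857617 0.06872411 0.18658435]
```

View pics/w5.png

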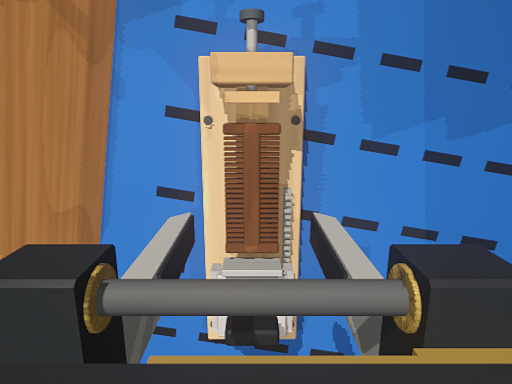

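The comb lies flat and released on the bed (columns 222–281, rows 125–252), centred and clear of both jaw and stop. Next is the knob, near (0.488, 0.071). Pinching needs yaw 99.6°.

```bash
python3 -m crank '[0.05,-0.3,0,7.1, 0.06,-0.35,0,7.1, 0.06,-0.35,0,7.1, 0.06,-0.35,0,7.1, 0.06,-0.35,0,7.1, 0.06,-0.35,0,7.1, 0.06,-0.35,0,7.1, 0.06,-0.35,0,7.1, 0.06,-0.35,0,7.1, 0.05,-0.33,0,7.1, 0,0,0,7.1, 0,0,0,7.1]' 0.45; python3 -m crank '[0,0,-0.2,4.8, 0,0,-0.5,0, 0,0,-0.4,0, 0,0,0,0, 0,0,0,0, 0,0,0,0]'; python3 - <<'E'
from h import *
s=arm.get_state(); print(s['ee_pos'],np.degrees(2*np.arctan2(s['ee_rot'][2],s['ee_rot'][1])), s['qpos'][5])
p,d,K,E=shot('wrist','w6.png'); P=pts(d,K,E)
q=P.reshape(-1,3);q=q[(q[:,2]>.182)&(q[:,2]<.191)&(np.hypot(q[:,0]-.488,q[:,1]-.07)<.03)]; print(len(q),q.mean(0) if len(q) else 0)
E
```

```text
time_s: 10.4
ee_pos: [0.4866, 0.0702, 0.2445]
ee_rot: [-0.001, 0.675, 0.738, -0.001]
wrist_force: [-0.1, -0.1, 0.3]
finger_gap: 0.45
time_s: 10.9
ee_pos: [0.487, 0.0708, 0.213]
ee_rot: [-0.0, 0.645, 0.764, -0.0]
wrist_force: [0.6, 0.6, -0.2]
finger_gap: 0.455
[0.48698439 0.07081752 0.21297373] 99.59489607457043 -1.6682798025444174
1544 [0.4865392  0.07083458 0.18695497]
```

View pics/w6.png

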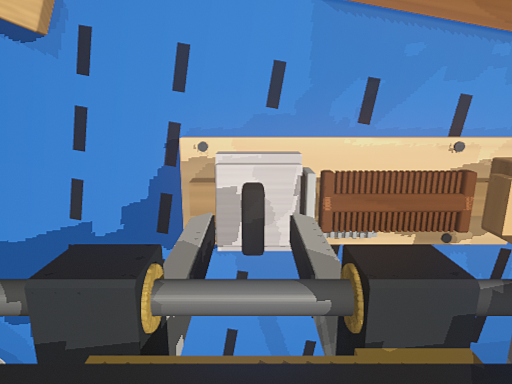

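The knob at (253,218) is centred between the fingertips (columns 213 and 292). I go down and close softly.

```bash
python3 -m crank '[0,0,-0.4,0, 0,0,-0.4,0, 0,0,-0.25,0, 0,0,-0.08,0, 0,0,0,0, 0,0,0,0]'; python3 -m crank '[0,0,0,0, 0,0,0,0, 0,0,0,0, 0,0,0,0, 0,0,0,0]' 0 4; python3 -c "
from h import *
s=arm.get_state();print(s['wrist_torque'],s['wrist_force'])"
```

```text
time_s: 11.45
ee_pos: [0.4872, 0.0708, 0.1794]
ee_rot: [0.0, 0.645, 0.764, 0.0]
wrist_force: [-0.6, 0.3, 0.2]
finger_gap: 0.454
time_s: 11.87
ee_pos: [0.4869, 0.0711, 0.179]
ee_rot: [-0.0, 0.645, 0.764, 0.0]
wrist_force: [0.3, 2.7, 1.0]
finger_gap: 0.167
[0.50752897 0.11025373 0.02145085] [0.26076034 2.72635959 1.0381865 ]
```

```bash
python3 -m crank '[-0.003,0.015,0,0, 0,0,0,0, 0,0,0,0]'; python3 -m crank '[0,0,0,0, 0,0,0,0, 0,0,0,0]' 0 12; python3 -c "
from h import *
s=arm.get_state();print(s['wrist_torque'],s['wrist_force'])"
```

```text
time_s: 12.12
ee_pos: [0.4869, 0.0712, 0.179]
ee_rot: [0.0, 0.645, 0.764, 0.0]
wrist_force: [-0.4, -0.1, 1.8]
finger_gap: 0.164
time_s: 12.37
ee_pos: [0.4869, 0.0712, 0.179]
ee_rot: [0.0, 0.645, 0.764, 0.0]
wrist_force: [0.3, -0.2, 3.3]
finger_gap: 0.159
[ 0.04506702  0.00549332 -0.01749956] [ 0.27310729 -0.2320364   3.31890607]
```

```bash
python3 -m crank '[0,0,0,0, 0,0,0,0, 0,0,0,0, 0,0,0,0]' 0 55; python3 -c "
from h import *
s=arm.get_state();print(s['wrist_torque'],s['wrist_force'])"; python3 -m crank '[-0.007,0.041,0,-6, -0.007,0.041,0,-6, -0.007,0.041,0,-6]'; python3 -c "
from h import *
s=arm.get_state();print(s['wrist_torque'],s['wrist_force'],np.degrees(2*np.arctan2(s['ee_rot'][2],s['ee_rot'][1])))"
```

```text
time_s: 12.7
ee_pos: [0.4869, 0.0713, 0.179]
ee_rot: [0.0, 0.645, 0.764, 0.0]
wrist_force: [0.2, 0.0, 3.9]
finger_gap: 0.148
[ 0.04503243  0.04672705 -0.01543309] [0.21402116 0.03522379 3.94264383]
time_s: 12.95
ee_pos: [0.4863, 0.075, 0.179]
ee_rot: [0.0, 0.759, 0.652, 0.0]
wrist_force: [-0.2, -0.6, 3.9]
finger_gap: 0.146
[-0.0660669  -0.02758839  0.20680361] [-0.17565054 -0.57088953  3.93509487] 81.3214679039435
```

```bash
cat > st.py <<'E'
from h import *
s=arm.get_state(); th=np.deg2rad(9.6); y=np.array([-np.sin(th),np.cos(th)]); x=np.array([np.cos(th),np.sin(th)])
f=s['wrist_force']; t=s['wrist_torque'][2]; push=-f[:2]@y; O=np.array([.4751,.1462]); yaw=np.degrees(2*np.arctan2(s['ee_rot'][2],s['ee_rot'][1]))
l=s['ee_pos'][:2]-O
print('yaw %.2f turned %.2f | tz %.3f push %.1f fx %.1f fz %.1f | jaw F %.1f | x %.1f travel %.2f expect %.2f'%(yaw,99.6-yaw,t,push,f[:2]@x,f[2],(t-.23)/.012+push,l@x*1e3,l@y*1e3+76,np.deg2rad(99.6-yaw)*12))
E
python3 -m crank '[-0.007,0.041,0,-6, -0.007,0.041,0,-6, -0.007,0.041,0,-6, -0.007,0.041,0,-6]' >/dev/null; python3 st.py; python3 -m crank '[-0.007,0.041,0,-6, -0.007,0.041,0,-6]'>/dev/null; python3 st.py
```

```text
yaw 57.32 turned 42.28 | tz 0.228 push 1.0 fx 0.9 fz 3.8 | jaw F 0.9 | x -0.9 travel 8.97 expect 8.85
yaw 45.32 turned 54.28 | tz 0.283 push 0.2 fx 0.5 fz 4.1 | jaw F 4.6 | x -0.8 travel 11.48 expect 11.37
```

```bash
for i in 1; do python3 -m crank '[-0.0035,0.0206,0,-3, -0.0035,0.0206,0,-3]'>/dev/null; python3 st.py; python3 -m crank '[-0.0035,0.0206,0,-3, -0.0035,0.0206,0,-3]'>/dev/null; python3 st.py; python3 -m crank '[-0.0035,0.0206,0,-3]'>/dev/null; python3 st.py; done
```

```text
yaw 39.45 turned 60.15 | tz 0.256 push -0.1 fx 0.8 fz 3.5 | jaw F 2.1 | x -0.8 travel 12.71 expect 12.60
yaw 33.47 turned 66.13 | tz 0.245 push -0.6 fx 1.3 fz 3.8 | jaw F 0.6 | x -0.8 travel 13.94 expect 13.85
yaw 30.47 turned 69.13 | tz 0.265 push -1.0 fx 0.7 fz 3.4 | jaw F 1.9 | x -0.8 travel 14.59 expect 14.48
```

```bash
echo 'import sys; sys.exit(int((t-.245)/.012+push>4.5))' >> st.py
c="python3 -m crank"; python3 -m crank '[-0.0035,0.0206,0,-3]'>/dev/null; python3 st.py && python3 -m crank '[-0.0035,0.0206,0,-3]'>/dev/null && python3 st.py && python3 -m crank '[-0.0035,0.0206,0,-3]'>/dev/null && python3 st.py && python3 -m crank '[-0.0035,0.0206,0,-3]'>/dev/null && python3 st.py && python3 -m crank '[-0.0035,0.0206,0,-3]'>/dev/null && python3 st.py && python3 -m crank '[-0.0035,0.0206,0,-3]'>/dev/null && python3 st.py
```

```text
yaw 27.47 turned 72.13 | tz 0.260 push 0.1 fx 1.3 fz 3.2 | jaw F 2.5 | x -0.8 travel 15.24 expect 15.11
yaw 24.47 turned 75.13 | tz 0.229 push -0.8 fx 1.5 fz 2.9 | jaw F -0.9 | x -0.8 travel 15.85 expect 15.73
yaw 21.47 turned 78.13 | tz 0.276 push 0.7 fx 0.7 fz 3.6 | jaw F 4.6 | x -0.8 travel 16.47 expect 16.36
yaw 18.47 turned 81.13 | tz 0.277 push -1.2 fx 0.9 fz 4.4 | jaw F 2.7 | x -0.8 travel 17.10 expect 16.99
yaw 15.47 turned 84.13 | tz 0.226 push -0.5 fx 1.3 fz 3.4 | jaw F -0.9 | x -0.8 travel 17.74 expect 17.62
yaw 12.47 turned 87.13 | tz 0.216 push -1.4 fx 1.5 fz 3.1 | jaw F -2.6 | x -0.8 travel 18.35 expect 18.25
```

```bash
python3 -m crank '[-0.0035,0.0206,0,-3]'>/dev/null; python3 st.py && python3 -m crank '[-0.0035,0.0206,0,-3]'>/dev/null && python3 st.py && python3 -m crank '[-0.0035,0.0206,0,-3]'>/dev/null && python3 st.py && python3 -m crank '[-0.0035,0.0206,0,-3]'>/dev/null && python3 st.py && python3 -m crank '[-0.0035,0.0206,0,-3]'>/dev/null && python3 st.py && python3 -m crank '[-0.0035,0.0206,0,-3]'>/dev/null && python3 st.py
```

```text
yaw 9.47 turned 90.13 | tz 0.295 push -0.7 fx 1.5 fz 3.5 | jaw F 4.7 | x -0.8 travel 18.99 expect 18.88
yaw 6.47 turned 93.13 | tz 0.284 push 0.1 fx 1.1 fz 2.5 | jaw F 4.6 | x -0.8 travel 19.60 expect 19.51
yaw 3.47 turned 96.13 | tz 0.247 push -0.1 fx 1.2 fz 2.2 | jaw F 1.3 | x -0.8 travel 20.24 expect 20.13
yaw 0.47 turned 99.13 | tz 0.235 push -0.1 fx 1.2 fz 3.4 | jaw F 0.3 | x -0.7 travel 20.87 expect 20.76
yaw -2.53 turned 102.13 | tz 0.250 push -1.5 fx 1.0 fz 3.5 | jaw F 0.2 | x -0.7 travel 21.49 expect 21.39
yaw -5.53 turned 105.13 | tz 0.209 push -0.5 fx 0.9 fz 3.5 | jaw F -2.2 | x -0.7 travel 22.12 expect 22.02
```

```bash
python3 -m crank '[-0.0035,0.0206,0,-3]'>/dev/null; python3 st.py && python3 -m crank '[-0.0035,0.0206,0,-3]'>/dev/null && python3 st.py && python3 -m crank '[-0.0035,0.0206,0,-3]'>/dev/null && python3 st.py && python3 -m crank '[-0.0035,0.0206,0,-3]'>/dev/null && python3 st.py && python3 -m crank '[-0.0035,0.0206,0,-3]'>/dev/null && python3 st.py
```

```text
yaw -8.53 turned 108.13 | tz 0.226 push -0.6 fx 2.0 fz 3.1 | jaw F -0.9 | x -0.7 travel 22.75 expect 22.65
yaw -11.53 turned 111.13 | tz 0.282 push -1.3 fx 1.9 fz 2.9 | jaw F 3.0 | x -0.7 travel 23.36 expect 23.28
yaw -14.53 turned 114.13 | tz 0.368 push -0.1 fx 1.1 fz 5.1 | jaw F 11.4 | x -0.7 travel 23.93 expect 23.90
```

```bash
python3 -m crank '[-0.0006,0.0034,0,-0.5]'>/dev/null; python3 st.py;  python3 -m crank '[0,0,0,0]'>/dev/null; python3 st.py
```

```text
yaw -15.02 turned 114.62 | tz 0.333 push 1.0 fx 2.6 fz 4.0 | jaw F 9.6 | x -0.8 travel 24.05 expect 24.01
yaw -14.84 turned 114.44 | tz 0.244 push 0.6 fx 2.5 fz 4.0 | jaw F 1.7 | x -0.7 travel 24.02 expect 23.97
```

```bash
python3 -m crank '[0,0,0,0, 0,0,0,0, 0,0,0,0]' 0.4; python3 st.py; python3 -m crank '[0,0,0.3,0, 0,0,0.7,0, 0,0,0.8,0, 0,0,0.8,0, 0.1,-0.5,0.5,0, 0.2,-0.8,0.5,0, 0.2,-0.9,0.5,0, 0,-0.8,0,0, 0,0,0,0, 0,0,0,0]'; python3 - <<'E'
from h import *
p,d,K,E=shot('wrist','w7.png'); P=pts(d,K,E)
p2,d2,K2,E2=shot('top','top7.png')
th=np.deg2rad(9.6); O=np.array([.4751,.1462]); x=np.array([np.cos(th),np.sin(th)]); y=np.array([-np.sin(th),np.cos(th)])
for n,(p,d,K,E) in(('w',(p,d,K,E)),('t',(p2,d2,K2,E2))):
    P=pts(d,K,E); L=np.stack([(P[...,:2]-O)@x,(P[...,:2]-O)@y],-1)*1000
    box=(abs(L[...,0])<45)&(L[...,1]>-100)&(L[...,1]<130)
    for nm,lo,hi in(('comb',.138,.146),('jaw top',.1545,.160),('knob',.182,.192)):
        q=L[box&(P[...,2]>lo)&(P[...,2]<hi)]
        if len(q)>5: print(n,nm,len(q),np.percentile(q,[2,98],axis=0).round(1).tolist(),q.mean(0).round(1))
cv2.imwrite('pics/fin.png',np.hstack([load('wrist')[0][:,:,::-1],cv2.resize(p2[85:240,100:340,::-1],(288,384))]))
E
```

```text
time_s: 15.53
ee_pos: [0.4825, 0.0947, 0.1785]
ee_rot: [0.0, 0.992, -0.129, -0.001]
wrist_force: [-0.3, -0.0, -0.1]
finger_gap: 0.321
yaw -14.86 turned 114.46 | tz -0.015 push -0.1 fx -0.3 fz -0.1 | jaw F -20.4 | x -1.3 travel 24.04 expect 23.97
time_s: 16.37
ee_pos: [0.4977, 0.0041, 0.3023]
ee_rot: [-0.0, 0.991, -0.131, 0.0]
wrist_force: [0.2, -0.0, -1.1]
finger_gap: 0.403
w comb 2796 [[-35.0, -74.7], [35.5, 35.0]] [ 0. -5.]
w jaw top 471 [[-23.5, -17.1], [24.1, -10.9]] [  0.5 -14.8]
w knob 955 [[-11.1, -71.0], [12.1, -33.5]] [  0.6 -52.1]
t comb 291 [[-23.1, -65.6], [31.1, 110.4]] [-1.  41.3]
t jaw top 88 [[-28.2, -72.9], [26.2, 129.4]] [ 1.  78.7]
t knob 8 [[-2.8, -74.4], [2.0, -59.5]] [ -0.9 -65.7]
```

View pics/fin.png

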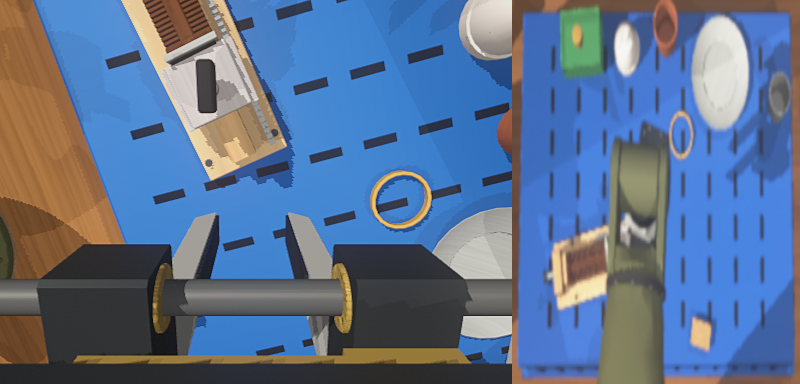

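```bash
python3 -c "
from h import *
arm.sign_off(); print(arm.get_state()['time_s'])"
```

```text
the job is handed in; nothing more can be done
the job is handed in; nothing more can be done
```

I laid the mended comb flat and lengthwise on the clamp's bed and let go of it. I then wound the knob clockwise by about 114.5° (2.0 rad) in one grasp, without needing a regrasp. The job was handed in with the robot's clock a little past 16 s, inside the 72 s limit.

**Force on the comb:** turning the knob free took about 0.25 N m. It rose to 0.37 and then 0.33 N m over the last 3.5°, at about 24 mm of jaw travel. That means the comb had met the stop and the jaw holds it with about 9 N. The readings were noisy, by about 2 N each, and there is no independent force measurement. A reading with the arm held still gave about 2 N. I set that one aside, because a still reading includes friction in either direction.

**Last look:** in the wrist picture the jaw is advanced against the comb's near end and the fingers are clear of everything. The arm hid part of the clamp from the top camera. The top-view depth slices were therefore unusable, and the comb's contact with the stop was judged by feel and the comb's length rather than seen. The bystanders in view look unmoved.

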